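Square a mask window into the corner of a bonding nest

TASK

Take the orange push block out of its grey tray and, touching the green window with nothing but the block, nudge it flat along the nest first until it presses squarely against the far blue fence, then along that fence until it also presses against the side fence; press lightly against each fence for about half a second, long enough to feel it seated, but never with more than 20 N, because the rim chips. Leave the window lying in the corner touching both fences, stand the push block upright back in its tray and let go. Leave everything else where it is.

Things in the scene. Friction and masses are not known exactly. Their poses are not given: they have to be found in the camera images.
- nest: flat grey-painted base plate of the bonding nest, fixed to the bench, 226 (x) x 246 (y) x 10 mm; origin: centre of its underside; +x points to the far fence, +y to the side fence. The window slides on its top, 10 mm above the bench
- nest_corner (a point): nominal corner of the nest, on the base plate's top: 85 mm in x, 95 mm in y, 10 mm in z from the nest's origin; axes as the nest's. The true stop faces of the two fences are set anew each time, up to 7 mm either side of this point, each on its own, and that setting is not measured: it must be felt
- fence_far: far fence: a fixed blue bracket, 13 mm thick, 246 mm long along nest y, 16 mm high above the base plate (origin: centre of its underside, at nest x = 106.5 mm), with an aluminium stop bar in front of it, locked at a hidden setting, its face 78 to 92 mm in nest x (nest y -115 to +86 mm, 14 mm high). A thin white sprung strip stands 2 mm proud of the bar; it gives at under 0.5 N until flush with the bar, which is rigid, and follows the window so that it keeps touching
- fence_side: side fence, made the same: fixed blue bracket 13 mm thick, 140 mm long along nest x (origin: centre of its underside, at nest x = 20 mm, y = 116.5 mm), aluminium stop bar in front of it with its face at a hidden setting 88 to 102 mm in nest y (nest x -50 to +72 mm), and a white sprung strip 2 mm proud of the bar
- window: mask window, green pane in a black rim, 80 (x) x 110 (y) x 10 mm thick, 0.12 to 0.20 kg, lying loose on the nest 3 to 68 mm short of the fences and turned up to 17 degrees from square; origin: centre of its underside; axes nearly along the nest's. Sliding it takes 0.5 to 2.5 N, so a force of 4 N or more means that a stop bar is reached
- window_corner (a point): the corner of the window's underside that belongs in the nest corner: +40 mm in x, +55 mm in y from the window's origin; axes as the window's
- pusher: push block, 0.12 kg: orange foot 30 (x) x 56 (y) x 14 mm high with flat faces on all sides to push with, and a black square upright handle 20 x 20 mm from 14 to 75 mm above the underside, centred, to grip from above across either pair of flats; origin: centre of the underside
- tray: grey open tray for the push block, fixed, 54 (x) x 80 (y) x 12 mm, walls and floor 5 mm, inside 44 x 70 mm; left or right of the nest; origin: centre of its underside; the block stands on its floor 5 mm up, with its axes within 6 degrees of the tray's
- spare_window: spare amber window, same size, lying flat; bystander, leave alone
- valve: bare aluminium demand valve, cylinder 56 mm across and 72 mm high with a black cap and side stub; bystander, swaps sides with the tray; origin underside centre
- mask: black and clear breathing mask with aluminium valve on top, 132 mm across, 145 mm high; bystander; origin underside centre
- regulator: steel gas regulator block with round gauge, 45 x 130 x 61 mm; bystander; origin underside centre
- jar: amber jar with green cap, 56 mm across, 70 mm high; bystander; origin underside centre
- coupling: small brass coupling, 32 mm across, 30 mm high; bystander; origin underside centre
- driver: yellow-handled screwdriver lying flat, 160 mm long; bystander
- canister: green filter canister, 74 mm across, 110 mm high; bystander; origin underside centre
Things that resemble listed ones, but are neither listed nor needed, are in the scene too. Of the things that look like the pusher, the middle-sized one is meant.

How it is judged:
On the way, in this order (a step that is already met when the one before it is completed fails the run):
1. the push block is lifted out of its tray (z of pusher in the frame of tray above 0.02 m and contact force between the fingers and pusher above 1 N), for 0.1 s.
2. the push block presses the window squarely against the far fence (at least 2 N on the fence) (contact force between window and fence_far above 2 N and contact force between pusher and window above 0.5 N and angle between the x axis of window and the x axis of nest, either way round below 0.025 rad), for 0.2 s.
3. the push block presses the window against the side fence (at least 2 N on the fence) while it still touches the far fence (contact force between window and fence_side above 2 N and contact force between pusher and window above 0.5 N and angle between the x axis of window and the x axis of nest, either way round below 0.025 rad and contact force between window and fence_far above 0.05 N), for 0.2 s.
At the end, for the whole second after the job is handed in: The window lies flat on the nest and touches both fences (their sprung strips count, over 0.05 N each), its edges within 0.025 rad of the fences; the push block stands upright in its tray (centre within 12 mm, on the floor within 3 mm), released, and everything is at rest (contact force between window and fence_far above 0.05 N and contact force between window and fence_side above 0.05 N and angle between the x axis of window and the x axis of nest, either way round below 0.025 rad and z of window_corner in the frame of nest_corner below 0.003 m and horizontal distance between pusher and tray below 0.012 m and z of pusher in the frame of tray below 0.008 m and angle between pusher's own z axis and vertical below 0.1 rad and linear speed of each of pusher, window below 0.01 m/s and contact force between pusher and window below 0.1 N).
It fails at once if the push block presses the window with more than 20 N (contact force between pusher and window above 20 N).
It fails at once if the window presses a fence with more than 20 N (contact force between window and fence_far above 20 N or contact force between window and fence_side above 20 N).
It fails at once if the gripper or arm touches the window (contact force between any of the fingers, the arm and window above 0.3 N).
It fails at once if the window is lifted or tipped (z of window in the frame of nest above 0.018 m or angle between window's own z axis and vertical above 0.12 rad).
It fails at once if another thing on the bench is moved by more than 15 mm (distance of any of spare_window, valve, mask, regulator, jar, coupling, driver, canister from where it was at the start of the episode above 0.015 m).
It also fails if it takes over 72 s, if anything falls off the work surface, if the arm or the gripper's body presses on something with over 40 N, if the wrist force passes 120 N, or if a joint passes its speed limit or range.

ROBOT

A 6-joint arm with a two-finger parallel gripper is mounted at the origin on the work surface. World frame = base frame: x ahead of the robot, y to its left, z up, the work surface at z = 0. Lengths are in m, angles in rad, forces in N, time in s.
With the tool pointing down it reaches from about 0.35 to 0.725 m from the base axis. Payload 4.3 kg.
Tool frame: the origin (TCP) lies on the front face of the gripper's body, between the roots of the fingers; the fingertips stand 73 mm ahead of it and the grasp point (between the pads) lies 54 mm ahead of it; x points along the fingers, y is the direction in which the jaws open and shut, and the axes are right-handed (so a half turn about x gives the same grasp; the last joint's range is limited). The gripper opens to 85 mm and grips with 20 to 120 N. Pads are 22 mm wide; open, the fingers measure 114 mm over their backs; the gripper's body (76 mm by 85 mm) begins 54 mm behind the grasp point. The pads swing forward as they close: fully open they stand 13 mm farther back than shut.
Start: joints at [-1.453, 0.377, 0.081, 1.274, 0, 1.46], TCP at [0.13, -0.56, 0.304] pointing down, gripper open.
Joint ranges: [-2.72, 2.72], [-0.84, 1.66], [-1.02, 1.22], [-1.77, 2.12], [-1.37, 1.28], [-3.14, 3.14]. Speed limits (rad/s): [2.57, 2.57, 3.14, 3.14, 3.14, 3.14].

INTERFACE

Orientations are given as a rotation vector (axis times angle).
In Python, from cell import bot gives the robot as it stands.
- The arm moves only by the tool apply_moves, never from a script. Its argument "moves" is a list of rows, each a list of 7 numbers: the turn, a rotation vector about the tool's x, y, z in degrees, then the shift along the tool's x, y, z in mm, then the closure, from -1 (fully open) to 1 (shut). A call has exactly 10 rows; each row shifts and turns the pose as measured when the row begins, along the tool's axes as they then stand; what a row does not reach is not made up. A row lasts 1/12 s, in which the tool goes at most 41.7 mm and 7.16 degrees, less where a joint would pass 70% of its speed; a pose out of reach is approached as far as the arm can. A call is refused whole if a number of a shift passes 41.7 or a number of a turn 7.16, either way. A call with a gripper value outside its range is refused whole. The fingers move at their own pace and stop on an object; "force" is the grip in N (left out, the last holds). Time passes only in rows, so rows that do not move let the fingers close, or fill a call up. It gives the time, the measured TCP pose, the force and the opening at its end, in the units of the state.
- bot.observe(): the state, without advancing time (a new reading comes with each control period).
- bot.capture(name): name is "scene" or "top" or "wrist"; returns the picture (480x640x3 uint8, red, green, blue); there is no depth.
- bot.camera_model(name): a dict with "K" (3x3 intrinsics, pixels), "cam_to_world" (4x4, takes a point from camera to world coordinates); the wrist camera has in their place "mount" (4x4, takes a point from camera to tool coordinates, whose origin is the TCP and whose axes are the tool frame's). Camera axes: x right, y up, looking along -z (the intrinsics and any distortion apply to the point x, -y, -z); pixel columns grow to the right and rows downward; lengths in m; the calibration is good to about 2 mm. A picture is of the moment at which its call begins: read the wrist's pose just before it. camera_model takes no time and is no camera call.
- bot.job_done(): hands the job in, once; it reports no verdict.
The state is a dict: "time": time; "qpos": joint angles; "dq": joint speeds; "joint_efforts": joint torques, N m; "eef_pos": TCP position; "tool_rot": TCP orientation; "ft_force": force on the tool from outside, world axes, zero at the start; "moment": the same for the moment, N m; "gripper_width": finger opening in m.
Only numpy, scipy, OpenCV 4.12 (cv2) and the standard library are available. Lean on these libraries where they do the work, as an engineer would, in place of code of your own. Each camera call takes 0.05 s, during which the arm holds its last target. There are 200 camera calls.

## Working session

There is one attempt and no reset: what is moved stays moved. The work goes in short steps, Python scripts to look and compute and a tool call to move; the robot and the scene stay as the last step left them, time stands still between calls to the robot, and variables do not carry over. Pictures are saved under pics/ and viewed, about 8 in all and at most 12, crops included, and the job is handed in when it is done.

Besides the shell and the picture viewer there is one more tool, called after ">>>" as name(argument=value, ...), one argument or row to a line, values as JSON. apply_moves: Moves the arm, as the interface text tells. Its arguments: {"type":"object","properties":{"moves":{"type":"array"},"force":{"type":"number"}},"required":["moves"]}

```bash
ls; mkdir -p pics; python3 - <<'E'
from cell import bot
import cv2,json
s=bot.observe();print(s)
for n in("top","scene"):
    im=bot.capture(n);cv2.imwrite(f"pics/{n}0.png",im[:,:,::-1]);print(bot.camera_model(n))
print(bot.camera_model("wrist"))
E
```

```text
pics
{'time': 0.0, 'qpos': array([-1.45328602e+00,  3.78074295e-01,  7.96254762e-02,  1.27435612e+00,
       -6.44931798e-06,  1.46051614e+00]), 'dq': array([-2.45578851e-04,  6.12036634e-05,  6.51076213e-04,  2.33633821e-04,
        6.22192045e-04, -2.53857223e-04]), 'joint_efforts': array([ 2.16034190e-03, -4.63603485e+01,  2.69875789e+01,  2.06291489e-02,
        3.73911223e-05,  2.97770248e-05]), 'eef_pos': array([ 0.12980711, -0.55965044,  0.30295412]), 'tool_rot': array([ 2.10167702,  0.24253761, -2.10170603]), 'ft_force': array([ 0.4919027 , -0.28415231,  0.49103751]), 'moment': array([ 0.03336686, -0.03875256,  0.04776589]), 'gripper_width': 0.08541531183882697}
{'K': array([[443.31698192,   0.        , 320.69746608],
       [  0.        , 443.31698192, 236.75121121],
       [  0.        ,   0.        ,   1.        ]]), 'cam_to_world': array([[-0.00763595,  0.99505041, -0.09907766,  0.40217746],
       [-0.99978702, -0.00949672, -0.01832285, -0.02193421],
       [-0.01917307,  0.09891664,  0.994911  ,  1.34427167],
       [ 0.        ,  0.        ,  0.        ,  1.        ]])
[... 236 characters left out ...]
 ],
       [ 0.6195124 , -0.48651244,  0.61604386,  0.91980261],
       [-0.00904204,  0.78030763,  0.62533051,  1.0054528 ],
       [ 0.        ,  0.        ,  0.        ,  1.        ]])}
{'K': array([[395.45711816,   0.        , 315.16176611],
       [  0.        , 395.45711816, 243.87006163],
       [  0.        ,   0.        ,   1.        ]]), 'mount': array([[ 2.86904399e-04,  2.80223035e-01, -9.59934877e-01,
        -7.00633054e-02],
       [ 9.99999597e-01, -8.97477834e-04,  3.68882525e-05,
         6.89305332e-04],
       [-8.51183336e-04, -9.59934500e-01, -2.80223180e-01,
        -7.11808019e-02],
       [ 0.00000000e+00,  0.00000000e+00,  0.00000000e+00,
         1.00000000e+00]])}
```

View pics/top0.png

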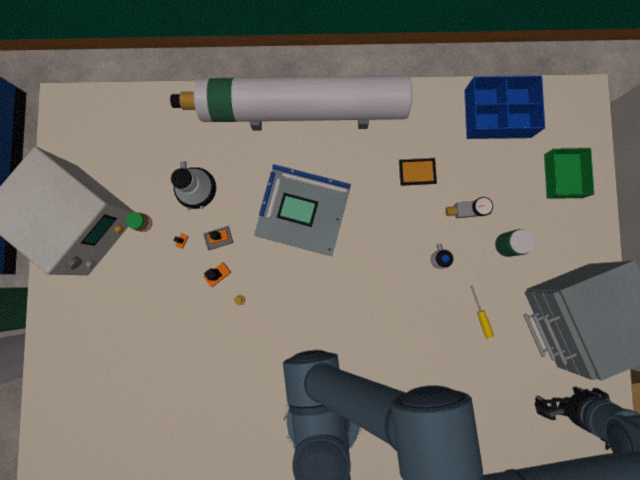

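View pics/scene0.png

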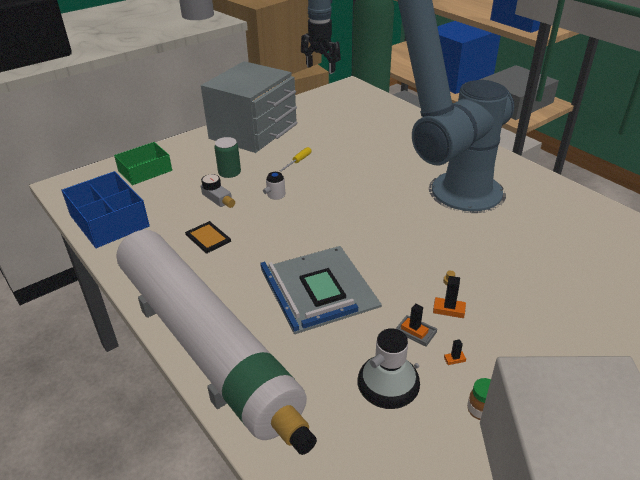

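Top view: the nest is around (303,210), with the far fence up and the side fence to the left. The window is at (298,209). The pusher stands in its tray at (218,237), with decoys at (181,240) and (217,273).

```bash
cat > h.py <<'E'
import numpy as np, cv2
from scipy.spatial.transform import Rotation as R
from cell import bot
def cam(name,s=None):
    m=bot.camera_model(name)
    if name!="wrist": return m["K"],m["cam_to_world"]
    T=np.eye(4);T[:3,:3]=R.from_rotvec(s["tool_rot"]).as_matrix();T[:3,3]=s["eef_pos"]
    return m["K"],T@m["mount"]
def back(K,T,px,z):
    px=np.atleast_2d(px).astype(float)
    d=np.c_[(px[:,0]-K[0,2])/K[0,0],-(px[:,1]-K[1,2])/K[1,1],-np.ones(len(px))]@T[:3,:3].T
    return T[:3,3]+d*((np.asarray(z)-T[2,3])/d[:,2])[:,None]
def proj(K,T,P):
    p=(np.atleast_2d(P)-T[:3,3])@T[:3,:3]
    return np.c_[K[0,2]-K[0,0]*p[:,0]/p[:,2],K[1,2]+K[1,1]*p[:,1]/p[:,2]]
def grab(name,f):
    s=bot.observe();im=bot.capture(name)[:,:,::-1].copy();cv2.imwrite(f"pics/{f}.png",im);return im,s
def blob(im,lo,hi):
    m=cv2.inRange(cv2.cvtColor(im,cv2.COLOR_BGR2HSV),lo,hi)
    c,_=cv2.findContours(m,cv2.RETR_EXTERNAL,cv2.CHAIN_APPROX_NONE)
    return sorted([x[:,0] for x in c if cv2.contourArea(x)>20],key=len,reverse=True)
def tool():
    s=bot.observe();M=R.from_rotvec(s["tool_rot"]).as_matrix()
    print("t %.2f tcp"%s["time"],s["eef_pos"].round(4),"x",M[:,0].round(3),"y",M[:,1].round(3),"yaw_y",np.degrees(np.arctan2(M[1,1],M[0,1])).round(1),"F",s["ft_force"].round(2),"w",s["gripper_width"].round(4),"q",s["qpos"].round(2))
    return s,M
E
python3 - <<'E'
from h import *
im=cv2.imread("pics/top0.png");K,T=cam("top")
for n,lo,hi,z in(("orange",(5,150,120),(18,255,255),.019),("pane",(60,60,80),(90,255,255),.02)):
    for b in blob(im,lo,hi):
        W=back(K,T,b,z)[:,:2].astype(np.float32);r=cv2.minAreaRect(W*1000);print(n,b.mean(0).round(),np.round(r[0]),np.round(r[1]),round(r[2],1))
c=im[150:290,160:360]
cv2.imwrite("pics/topc.png",cv2.resize(c,None,fx=4,fy=4,interpolation=cv2.INTER_CUBIC))
tool()
E
```

```text
orange [418. 171.] [ 732. -293.] [59. 89.] 2.2
orange [217. 276.] [424. 314.] [39. 72.] 37.3
orange [219. 238.] [538. 313.] [30. 55.] 13.6
orange [182. 241.] [526. 423.] [23. 40.] 64.4
pane [568. 174.] [ 719. -743.] [ 78. 127.] 90.0
pane [297. 209.] [618.  73.] [93. 63.] 74.3
pane [134. 220.] [592. 571.] [50. 47.] 71.2Traceback (most recent call last):
  File "<stdin>", line 8, in <module>
  File "h.py", line 24, in tool
    print("t %.2f tcp"%s["time"],s["eef_pos"].round(4),"x",M[:,0].round(3),"y",M[:,1].round(3),"yaw_y",np.degrees(np.arctan2(M[1,1],M[0,1])).round(1),"F",s["ft_force"].round(2),"w",s["gripper_width"].round(4),"q",s["qpos"].round(2))
                                                                                                                                                                                     ^^^^^^^^^^^^^^^^^^^^^^^^
AttributeError: 'float' object has no attribute 'round'
```

View pics/topc.png

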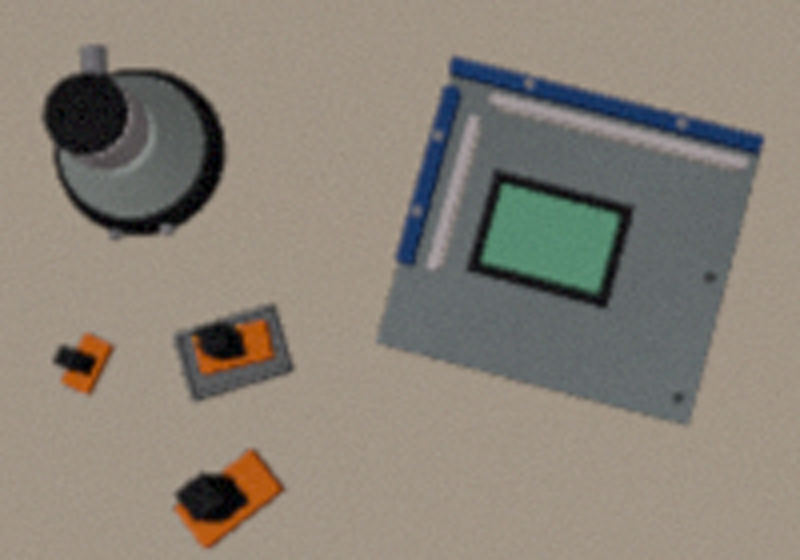

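```bash
sed -i 's/s\["gripper_width"\].round(4)/round(float(s["gripper_width"]),4)/' h.py; python3 - <<'E'
from h import *
s,M=tool();print(M.round(3))
im=cv2.imread("pics/top0.png");K,T=cam("top")
# nest base-plate corners from crop (top z=.01): SE, SW ; bracket outer top corners z=.026
c=lambda x,y:(160+x/4,150+y/4)
for n,p,z in(("SE",c(688,424),.01),("SW",c(378,343),.01),("farL",c(452,60),.026),("farR",c(763,136),.026),("trTL",c(177,334),.012),("trTR",c(275,305),.012),("trBR",c(294,370),.012),("trBL",c(196,399),.012),("mask",c(135,155),.01)):
    print(n,back(K,T,p,z).round(4))
E
```

```text
t 0.10 tcp [ 0.1298 -0.5597  0.303 ] x [-0.     0.002 -1.   ] y [ 0.226 -0.974 -0.002] yaw_y -76.9 F [0.23 0.18 0.15] w 0.0856 q [-1.45  0.38  0.08  1.27  0.    1.46]
[[-0.     0.226 -0.974]
 [ 0.002 -0.974 -0.226]
 [-1.    -0.002 -0.   ]]
SE [[ 0.4765 -0.0309  0.01  ]]
SW [[0.54   0.2035 0.01  ]]
farL [[0.7543 0.1459 0.026 ]]
farR [[ 0.6927 -0.0897  0.026 ]]
trTL [[0.5482 0.3564 0.012 ]]
trTR [[0.5696 0.2819 0.012 ]]
trBR [[0.5199 0.2668 0.012 ]]
trBL [[0.4985 0.341  0.012 ]]
mask [[0.6871 0.392  0.01  ]]
```

```bash
cat >> h.py <<'E'
def plan(waypts,n):
    """rows (tool-frame) from measured pose to list of (x,y,z,yaw_y deg), n rows each, straight in polar/world"""
    s=bot.observe();M=R.from_rotvec(s["tool_rot"]).as_matrix();p=s["eef_pos"].copy();out=[]
    yaw=np.degrees(np.arctan2(M[1,1],M[0,1]))
    for (wx,wy,wz,wyaw),k in zip(waypts,n):
        a0,r0,z0,y0=np.arctan2(p[1],p[0]),np.hypot(p[0],p[1]),p[2],yaw
        a1,r1=np.arctan2(wy,wx),np.hypot(wx,wy)
        for i in range(1,k+1):
            f=i/k;a=a0+f*(a1-a0);r=r0+f*(r1-r0)
            q=np.array([r*np.cos(a),r*np.sin(a),z0+f*(wz-z0)]);yn=y0+f*(wyaw-y0)
            sh=M.T@(q-p)*1000;t=np.radians(yn)
            Mn=np.array([[0,np.cos(t),np.sin(t)],[0,np.sin(t),-np.cos(t)],[-1,0,0]])
            rv=np.degrees(R.from_matrix(M.T@Mn).as_rotvec())
            out.append(np.r_[rv,sh]);p,M,yaw=q,Mn,yn
    for o in out: print("["+",".join("%.1f"%v for v in o)+"]")
E
python3 - <<'E'
from h import *
plan([(.52,.2,.303,103)],[30])
E
```

```text
[-6.0,-0.0,0.1,0.0,-1.5,-32.7]
[-6.0,0.0,0.0,0.0,0.0,-32.7]
[-6.0,0.0,0.0,0.0,1.6,-32.6]
[-6.0,0.0,0.0,0.0,3.2,-32.5]
[-6.0,0.0,0.0,0.0,4.7,-32.3]
[-6.0,0.0,0.0,0.0,6.2,-32.0]
[-6.0,0.0,0.0,0.0,7.7,-31.6]
[-6.0,0.0,0.0,0.0,9.2,-31.2]
[-6.0,0.0,0.0,0.0,10.7,-30.7]
[-6.0,0.0,0.0,0.0,12.1,-30.1]
[-6.0,0.0,0.0,0.0,13.5,-29.4]
[-6.0,0.0,0.0,0.0,14.9,-28.7]
[-6.0,0.0,0.0,0.0,16.2,-28.0]
[-6.0,0.0,0.0,0.0,17.5,-27.1]
[-6.0,0.0,0.0,0.0,18.8,-26.2]
[-6.0,0.0,0.0,0.0,20.0,-25.3]
[-6.0,0.0,0.0,0.0,21.1,-24.3]
[-6.0,0.0,0.0,0.0,22.3,-23.2]
[-6.0,0.0,0.0,0.0,23.3,-22.1]
[-6.0,0.0,0.0,0.0,24.3,-21.0]
[-6.0,0.0,0.0,0.0,25.3,-19.8]
[-6.0,0.0,0.0,0.0,26.1,-18.5]
[-6.0,0.0,0.0,0.0,27.0,-17.2]
[-6.0,0.0,0.0,0.0,27.7,-15.9]
[-6.0,0.0,0.0,0.0,28.4,-14.6]
[-6.0,0.0,0.0,0.0,29.1,-13.2]
[-6.0,0.0,0.0,0.0,29.6,-11.8]
[-6.0,0.0,0.0,0.0,30.1,-10.3]
[-6.0,0.0,0.0,0.0,30.5,-8.9]
[-6.0,0.0,0.0,0.0,30.9,-7.4]
```

>>> apply_moves(
  moves=[
    [-6,0,0,0,-1,-33,-1],
    [-6,0,0,0,0,-33,-1],
    [-6,0,0,0,2,-33,-1],
    [-6,0,0,0,3,-32,-1],
    [-6,0,0,0,5,-32,-1],
    [-6,0,0,0,6,-32,-1],
    [-6,0,0,0,8,-32,-1],
    [-6,0,0,0,9,-31,-1],
    [-6,0,0,0,11,-31,-1],
    [-6,0,0,0,12,-30,-1],
  ],
)

```text
time: 0.93
eef_pos: [0.4106, -0.3903, 0.2964]
tool_rot: [1.401, 1.086, -1.4]
ft_force: [0.8, -0.6, -0.7]
gripper_width: 0.0854
```

>>> apply_moves(
  moves=[
    [-6,0,0,0,13,-29,-1],
    [-6,0,0,0,15,-29,-1],
    [-6,0,0,0,16,-28,-1],
    [-6,0,0,0,17,-27,-1],
    [-6,0,0,0,19,-26,-1],
    [-6,0,0,0,20,-25,-1],
    [-6,0,0,0,21,-24,-1],
    [-6,0,0,0,22,-23,-1],
    [-6,0,0,0,23,-22,-1],
    [-6,0,0,0,24,-21,-1],
  ],
)

```text
time: 1.77
eef_pos: [0.5418, -0.0855, 0.2927]
tool_rot: [0.578, 1.512, -0.565]
ft_force: [-0.1, -0.5, 0.2]
gripper_width: 0.0855
```

```bash
python3 - <<'E'
from h import *
tool();plan([(.52,.2,.303,103)],[10])
E
```

```text
t 1.77 tcp [ 0.5418 -0.0855  0.2927] x [-0.013  0.014 -1.   ] y [0.666 0.746 0.002] yaw_y 48.2 F [-0.14 -0.5   0.2 ] w 0.0855 q [-0.28  0.34 -0.01  1.24  0.01  0.45]
[-5.5,-1.1,-0.1,-0.7,24.2,-15.5]
[-5.5,0.0,0.0,-1.0,24.9,-14.5]
[-5.5,0.0,0.0,-1.0,25.6,-13.4]
[-5.5,0.0,0.0,-1.0,26.1,-12.3]
[-5.5,0.0,0.0,-1.0,26.7,-11.2]
[-5.5,0.0,0.0,-1.0,27.2,-10.0]
[-5.5,0.0,0.0,-1.0,27.6,-8.9]
[-5.5,0.0,0.0,-1.0,28.0,-7.7]
[-5.5,0.0,0.0,-1.0,28.4,-6.5]
[-5.5,0.0,0.0,-1.0,28.7,-5.2]
```

>>> apply_moves(
  moves=[
    [-6,-1.1,0,-1,26,-17,-1],
    [-6,0,0,-1,27,-16,-1],
    [-6,0,0,-1,27,-15,-1],
    [-6,0,0,-1,28,-13,-1],
    [-6,0,0,-1,29,-12,-1],
    [-6,0,0,-1,29,-10,-1],
    [-6,0,0,-1,30,-9,-1],
    [-6,0,0,-1,30,-7,-1],
    [-6,0,0,-1,28,-5,-1],
    [-2,0,0,0,8,0,-1],
  ],
)

```text
time: 2.6
eef_pos: [0.5088, 0.2128, 0.2975]
tool_rot: [-0.237, 1.564, 0.244]
ft_force: [-0.0, -0.5, 0.3]
gripper_width: 0.0857
```

```bash
python3 - <<'E'
from h import *
im,s=grab("wrist","w1");tool()
im,s=grab("wrist","w2");tool()
E
```

```text
t 2.65 tcp [0.5089 0.2127 0.2973] x [-0.007  0.003 -1.   ] y [-0.301  0.954  0.005] yaw_y 107.5 F [-1.25  0.33 -0.77] w 0.0857 q [ 0.28  0.34  0.    1.24  0.   -0.03]
t 2.70 tcp [0.5097 0.2109 0.2973] x [-0.006  0.001 -1.   ] y [-0.296  0.955  0.003] yaw_y 107.2 F [1.2  0.38 0.47] w 0.0855 q [ 0.28  0.34  0.    1.24  0.   -0.02]
```

View pics/w2.png

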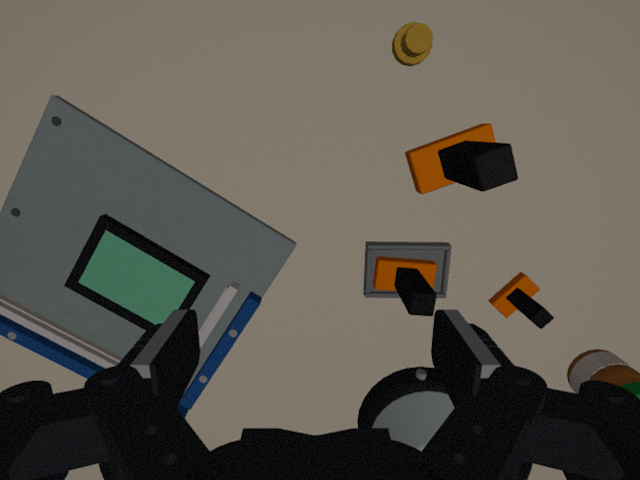

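Wrist view: nest plate corners are at (55,97) and (296,243), window rim corners at (105,215), (210,273) and (67,286), tray corners at (366,242), (450,243), (449,297) and (365,296), with the pusher foot inside the tray.

```bash
python3 - <<'E'
from h import *
im=cv2.imread("pics/w2.png");s=bot.observe();s["eef_pos"]=np.array([.5095,.2115,.2973]);K,T=cam("wrist",s)
def yawof(a,b): d=b-a;return np.degrees(np.arctan2(d[1],d[0])).round(2),np.linalg.norm(d).round(4)
g=cv2.cvtColor(im,cv2.COLOR_BGR2GRAY)
def sub(pts): return cv2.cornerSubPix(g,np.float32(pts).reshape(-1,1,2),(4,4),(-1,-1),(3,30,.01)).reshape(-1,2)
n=sub([(55,97),(296,243)]);N=back(K,T,n,.01);print("nest SE,SW",n.round(1),N.round(4),yawof(N[0],N[1]))
w=sub([(67,286),(105,215),(210,273)]);W=back(K,T,w,.02);print("win",w.round(1),W.round(4),yawof(W[1],W[2]),yawof(W[1],W[0]))
t=sub([(366,242),(450,243),(449,297),(365,296)]);t4=back(K,T,t,.012);print("tray",t.round(1),t4.round(4),t4.mean(0).round(4),yawof(t4[0],t4[1]),yawof(t4[0],t4[3]))
for b in blob(im,(5,150,100),(18,255,255))[:6]:
    B=back(K,T,b,.019)[:,:2]*1000;r=cv2.minAreaRect(B.astype(np.float32));print("or",b.mean(0).round(),np.round(r[0],1),np.round(r[1],1),round(r[2],1))
c=im[200:330,340:500];c2=im[190:330,50:310]
cv2.imwrite("pics/w2c.png",np.vstack([cv2.resize(c,(480,390),interpolation=2)[:, :480],cv2.resize(c2[:70,:160]*0,(480,5))]))
E
```

```text
nest SE,SW [[ 51.3  94.5]
 [296.3 243. ]] [[ 0.48   -0.0315  0.01  ]
 [ 0.544   0.2041  0.01  ]] (np.float64(74.81), np.float64(0.2441))
win [[ 63.6 285.3]
 [105.4 213.5]
 [210.1 275.1]] [[0.6456 0.0062 0.02  ]
 [0.5653 0.0329 0.02  ]
 [0.5949 0.1355 0.02  ]] (np.float64(73.92), np.float64(0.1067)) (np.float64(-18.39), np.float64(0.0846))
tray [[365.4 241.3]
 [448.9 242.6]
 [445.5 297.1]
 [363.5 295.3]] [[0.5227 0.2652 0.012 ]
 [0.5007 0.3403 0.012 ]
 [0.5529 0.3585 0.012 ]
 [0.5747 0.2814 0.012 ]] [0.5377 0.3113 0.012 ] (np.float64(106.3), np.float64(0.0782)) (np.float64(17.26), np.float64(0.0546))
or [448. 154.] [428.4 313. ] [38.5 72. ] 37.3
or [404. 272.] [542.5 310.9] [29.8 55.2] 12.6
or [514. 295.] [530.4 418.6] [21.8 40.4] 64.6
```

```bash
python3 - <<'E'
from h import *
tool();plan([(.5405,.312,.2,103)],[8])
E
```

```text
t 2.70 tcp [0.5097 0.2109 0.2973] x [-0.006  0.001 -1.   ] y [-0.296  0.955  0.003] yaw_y 107.2 F [1.2  0.38 0.47] w 0.0855 q [ 0.28  0.34  0.    1.24  0.   -0.02]
[0.5,-0.3,-0.2,12.1,9.9,8.2]
[0.5,0.0,0.0,12.2,10.3,7.8]
[0.5,0.0,0.0,12.2,10.7,7.5]
[0.5,0.0,0.0,12.2,11.0,7.2]
[0.5,0.0,0.0,12.2,11.3,6.9]
[0.5,0.0,0.0,12.2,11.7,6.6]
[0.5,0.0,0.0,12.2,12.0,6.3]
[0.5,0.0,0.0,12.2,12.3,5.9]
```

>>> apply_moves(
  moves=[
    [0.5,-0.3,-0.2,13,11,8,-1],
    [0.5,0,0,13,11,8,-1],
    [0.5,0,0,13,12,8,-1],
    [0.5,0,0,13,12,7,-1],
    [0.5,0,0,13,12,7,-1],
    [0.5,0,0,13,12,7,-1],
    [0.5,0,0,13,12,6,-1],
    [0.5,0,0,12,12,6,-1],
    [0,0,0,0,0,0,-1],
    [0,0,0,0,0,0,-1],
  ],
)

```text
time: 3.53
eef_pos: [0.5499, 0.3037, 0.1873]
tool_rot: [-0.159, 1.565, 0.141]
ft_force: [0.6, 0.3, 0.1]
gripper_width: 0.0853
```

```bash
python3 - <<'E'
from h import *
s,M=tool();im,_=grab("wrist","w3");K,T=cam("wrist",s)
for b in blob(im,(5,150,100),(18,255,255))[:6]:
    B=back(K,T,b,.019)[:,:2]*1000;r=cv2.minAreaRect(B.astype(np.float32));print("or",b.mean(0).round(),np.round(r[0],1),np.round(r[1],1),round(r[2],1))
print("grasp px",proj(K,T,s["eef_pos"]+.054*M[:,0]), "pred handle top corners")
for c,z in(((.541,.312),.08),((.541,.312),.019)):
  t=np.radians(13);ex=np.array([np.cos(t),np.sin(t)]);ey=np.array([-ex[1],ex[0]])
  hx,hy=(.01,.01) if z>.05 else (.015,.028)
  P=np.array([np.r_[np.array(c)+a*hx*ex+b*hy*ey,z] for a,b in((1,1),(1,-1),(-1,-1),(-1,1))])
  q=proj(K,T,P);print(q.round());cv2.polylines(im,[q.astype(int).reshape(-1,1,2)],True,(255,255,0),1)
cv2.imwrite("pics/w3o.png",im)
E
```

```text
t 3.53 tcp [0.5499 0.3037 0.1873] x [ 0.002 -0.011 -1.   ] y [-0.19   0.982 -0.011] yaw_y 100.9 F [0.63 0.3  0.09] w 0.0853 q [ 0.41  0.54  0.03  1.07 -0.01  0.22]
or [377.  54.] [427.6 314.9] [38.2 71.9] 37.5
or [336. 232.] [541.2 312.8] [29.4 55. ] 13.1
or [508. 248.] [528.9 421.6] [21.6 40.5] 64.6
grasp px [[316.86146816 339.72829633]] pred handle top corners
[[361. 288.]
 [319. 289.]
 [318. 250.]
 [361. 248.]]
[[380. 257.]
 [291. 260.]
 [289. 213.]
 [380. 210.]]
```

View pics/w3o.png

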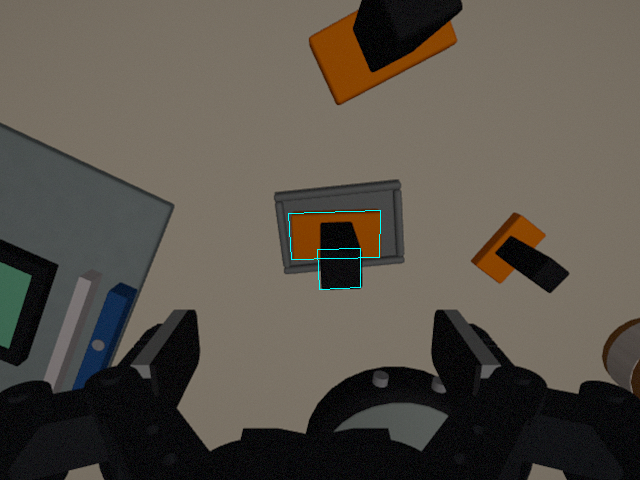

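```bash
python3 - <<'E'
from h import *
s,M=tool();K,T=cam("wrist",s)
im=cv2.imread("pics/w3.png");g=cv2.cvtColor(im,cv2.COLOR_BGR2GRAY)
p=np.array([(276,193),(400,181),(403,262),(287,272)]);P=back(K,T,p,.012);print(P.round(4),P.mean(0).round(4))
print(back(K,T,(174,205),.01))
plan([(.541,.3125,.185,103),(.541,.3125,.104,103)],[3,7])
E
```

```text
t 3.58 tcp [0.5497 0.3035 0.1872] x [ 0.001 -0.011 -1.   ] y [-0.189  0.982 -0.011] yaw_y 100.9 F [-0.13 -1.06  0.22] w 0.0855 q [ 0.41  0.54  0.03  1.07 -0.01  0.22]
[[0.5227 0.2708 0.012 ]
 [0.5007 0.3446 0.012 ]
 [0.5514 0.3597 0.012 ]
 [0.573  0.2864 0.012 ]] [0.537  0.3154 0.012 ]
[[0.54308861 0.20811209 0.01      ]]
[-0.7,-0.1,0.7,0.7,3.5,-2.3]
[-0.7,0.0,0.0,0.7,3.5,-2.2]
[-0.7,0.0,0.0,0.7,3.5,-2.2]
[0.0,0.0,0.0,11.6,0.0,0.0]
[0.0,0.0,0.0,11.6,0.0,0.0]
[0.0,0.0,0.0,11.6,0.0,0.0]
[0.0,0.0,0.0,11.6,0.0,0.0]
[0.0,0.0,0.0,11.6,0.0,0.0]
[0.0,0.0,0.0,11.6,0.0,0.0]
[0.0,0.0,0.0,11.6,0.0,0.0]
```

>>> apply_moves(
  moves=[
    [-0.7,0,0.7,1,4,-2.5,-1],
    [-0.7,0,0,1,4,-2.5,-1],
    [-0.7,0,0,1,4,-2.5,-1],
    [0,0,0,12,0,0,-1],
    [0,0,0,12,0,0,-1],
    [0,0,0,12,0,0,-1],
    [0,0,0,12,0,0,-1],
    [0,0,0,12,0,0,-1],
    [0,0,0,8,0,0,-1],
    [0,0,0,0,0,0,-1],
  ],
)

```text
time: 4.42
eef_pos: [0.5411, 0.3126, 0.1219]
tool_rot: [-0.175, 1.552, 0.183]
ft_force: [-0.4, 0.1, -0.3]
gripper_width: 0.0851
```

```bash
python3 - <<'E'
from h import *
tool();plan([(.541,.3125,.104,103)],[3])
E
```

```text
t 4.42 tcp [0.5411 0.3126 0.1219] x [ 0.01   0.006 -1.   ] y [-0.227  0.974  0.004] yaw_y 103.1 F [-0.37  0.1  -0.33] w 0.0851 q [ 0.42  0.57 -0.09  0.89  0.    0.19]
[0.0,0.7,-0.2,6.0,-0.1,-0.1]
[0.0,0.0,0.0,6.0,-0.0,-0.1]
[0.0,0.0,0.0,6.0,-0.0,-0.1]
```

>>> apply_moves(
  moves=[
    [0,0.7,-0.2,7,0,0,-1],
    [0,0,0,7,0,0,-1],
    [0,0,0,6,0,0,-1],
    [0,0,0,0,0,0,-1],
    [0,0,0,0,0,0,1],
    [0,0,0,0,0,0,1],
    [0,0,0,0,0,0,1],
    [0,0,0,0,0,0,1],
    [0,0,0,0,0,0,1],
    [0,0,0,0,0,0,1],
  ],
  force=90,
)

```text
time: 5.25
eef_pos: [0.5429, 0.3137, 0.1038]
tool_rot: [-0.179, 1.56, 0.181]
ft_force: [0.7, 0.2, -0.2]
gripper_width: 0.0187
```

>>> apply_moves(
  moves=[
    [0,0,0,0,0,0,1],
    [0,0,0,0,0,0,1],
    [0,0,0,0,0,0,1],
    [0,0,0,0,0,0,1],
    [0,0,0,0,0,0,1],
    [0,0,0,0,0,0,1],
    [0,0,0,0,0,0,1],
    [0,0,0,0,0,0,1],
    [0,0,0,0,0,0,1],
    [0,0,0,0,0,0,1],
  ],
)

```text
time: 6.08
eef_pos: [0.5426, 0.3136, 0.1035]
tool_rot: [-0.179, 1.561, 0.181]
ft_force: [0.1, -0.0, -0.7]
gripper_width: 0.0187
```

```bash
python3 - <<'E'
from h import *
tool()
E
```

```text
t 6.08 tcp [0.5426 0.3136 0.1035] x [ 0.002  0.001 -1.   ] y [-0.228  0.974  0.001] yaw_y 103.2 F [ 0.06 -0.01 -0.73] w 0.0187 q [ 0.42  0.6  -0.1   0.87  0.    0.19]
```

>>> apply_moves(
  moves=[
    [0,0,0,-8,0,0,1],
    [0,0,0,-10,0,0,1],
    [0,0,0,-10,0,0,1],
    [0,0,0,-10,0,0,1],
    [0,0,0,-10,0,0,1],
    [0,0,0,-10,0,0,1],
    [0,0,0,-10,0,0,1],
    [0,0,0,-10,0,0,1],
    [0,0,0,-5,0,0,1],
    [0,0,0,0,0,0,1],
  ],
)

```text
time: 6.92
eef_pos: [0.5431, 0.3138, 0.1983]
tool_rot: [-0.178, 1.557, 0.182]
ft_force: [-0.4, 0.4, -1.2]
gripper_width: 0.0191
```

```bash
python3 - <<'E'
from h import *
tool();plan([(.5502,.0919,.175,75)],[10])
E
```

```text
t 6.92 tcp [0.5431 0.3138 0.1983] x [ 0.006  0.003 -1.   ] y [-0.228  0.974  0.002] yaw_y 103.2 F [-0.36  0.37 -1.22] w 0.0191 q [0.42 0.52 0.03 1.07 0.   0.19]
[2.8,0.4,-0.1,2.3,-23.4,-0.6]
[2.8,0.0,0.0,2.3,-23.2,-0.3]
[2.8,0.0,0.0,2.3,-22.9,-0.1]
[2.8,0.0,0.0,2.3,-22.7,0.1]
[2.8,0.0,0.0,2.3,-22.5,0.3]
[2.8,0.0,0.0,2.3,-22.2,0.6]
[2.8,0.0,0.0,2.3,-22.0,0.8]
[2.8,0.0,0.0,2.3,-21.7,1.0]
[2.8,0.0,0.0,2.3,-21.5,1.2]
[2.8,0.0,0.0,2.3,-21.2,1.4]
```

>>> apply_moves(
  moves=[
    [3,0.4,0,2.5,-25,-0.6,1],
    [3,0,0,2.5,-25,-0.3,1],
    [3,0,0,2.5,-25,0,1],
    [3,0,0,2.5,-25,0,1],
    [3,0,0,2.5,-24,0.3,1],
    [3,0,0,2.5,-24,0.6,1],
    [3,0,0,2.5,-24,0.8,1],
    [3,0,0,2.5,-24,1,1],
    [3,0,0,2.5,-20,1,1],
    [1,0,0,0,-5,0,1],
  ],
)

```text
time: 7.75
eef_pos: [0.5496, 0.0883, 0.1735]
tool_rot: [0.22, 1.559, -0.214]
ft_force: [-0.2, 0.3, -1.4]
gripper_width: 0.0185
```

```bash
python3 - <<'E'
from h import *
tool();plan([(.5502,.0919,.1300,75)],[6])
E
```

```text
t 7.75 tcp [0.5496 0.0883 0.1735] x [ 0.001  0.004 -1.   ] y [0.273 0.962 0.004] yaw_y 74.1 F [-0.19  0.27 -1.39] w 0.0185 q [ 0.04  0.41 -0.22  0.94  0.    0.32]
[-0.1,0.0,-0.2,7.3,0.6,-0.1]
[-0.1,0.0,0.0,7.2,0.6,-0.1]
[-0.1,0.0,0.0,7.2,0.6,-0.1]
[-0.1,0.0,0.0,7.2,0.6,-0.1]
[-0.1,0.0,0.0,7.2,0.6,-0.1]
[-0.1,0.0,0.0,7.2,0.6,-0.1]
```

>>> apply_moves(
  moves=[
    [-0.2,0,-0.2,8,0.7,0,1],
    [-0.2,0,0,8,0.7,0,1],
    [-0.2,0,0,8,0.7,0,1],
    [-0.2,0,0,8,0.7,0,1],
    [-0.2,0,0,8,0.7,0,1],
    [0,0,0,6,0.7,0,1],
    [0,0,0,0,0,0,1],
    [0,0,0,0,0,0,1],
    [0,0,0,0,0,0,1],
    [0,0,0,0,0,0,1],
  ],
)

```text
time: 8.58
eef_pos: [0.5498, 0.0971, 0.1206]
tool_rot: [0.198, 1.565, -0.195]
ft_force: [-1.0, -0.1, -0.1]
gripper_width: 0.019
```

```bash
python3 - <<'E'
from h import *
s,M=tool();im,_=grab("wrist","w4");K,T=cam("wrist",s)
def nest(x,y,z,c=(.6185,.057),t=-15.0):
    t=np.radians(t);return np.array([c[0]+x*np.cos(t)-y*np.sin(t),c[1]+x*np.sin(t)+y*np.cos(t),z])
def line(pts,col):
    q=proj(K,T,[nest(*p) for p in pts]);cv2.polylines(im,[q.astype(int).reshape(-1,1,2)],False,col,1)
line([(-.113,-.123,.01),(-.113,.123,.01),(.1,.123,.01)],(0,255,255))
line([(-.044,-.039,.02),(-.044,.071,.02)],(255,0,255))
line([(-.05,.11,.026),(-.05,.123,.026),(.09,.123,.026)],(0,0,255))
cv2.imwrite("pics/w4o.png",im)
E
```

```text
t 8.58 tcp [0.5498 0.0971 0.1206] x [-0.003  0.002 -1.   ] y [0.247 0.969 0.001] yaw_y 75.7 F [-1.04 -0.07 -0.15] w 0.019 q [ 0.06  0.47 -0.28  0.83  0.    0.31]
```

View pics/w4o.png

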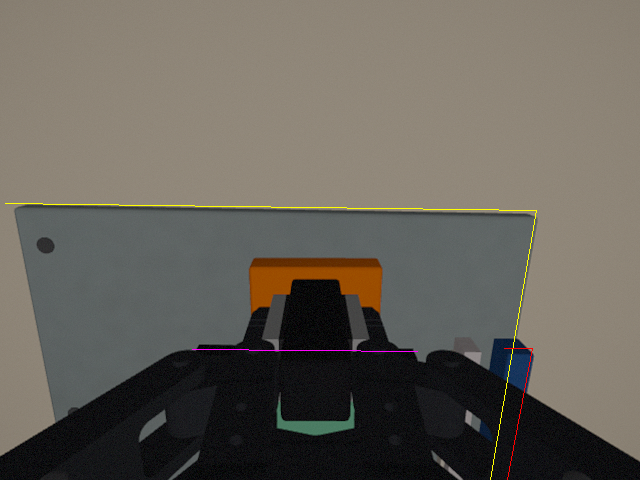

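>>> apply_moves(
  moves=[
    [0.7,0,0,4,-2,0,1],
    [0,0,0,4,-2,0,1],
    [0,0,0,2.5,0,0,1],
    [0,0,0,0,0,0,1],
    [0,0,0,0,0,0,1],
    [0,0,0,0,0,0,1],
    [0,0,0,0,0,0,1],
    [0,0,0,0,0,0,1],
    [0,0,0,0,0,0,1],
    [0,0,0,0,0,0,1],
  ],
)

```text
time: 9.47
eef_pos: [0.55, 0.0923, 0.1107]
tool_rot: [0.21, 1.561, -0.206]
ft_force: [0.6, -1.0, -0.6]
gripper_width: 0.0189
```

```bash
cat >> h.py <<'E'
def nt(c=(.6185,.057),t=-15.0):
    s,M=tool();t=np.radians(t);d=s["eef_pos"][:2]-c;ex=np.array([np.cos(t),np.sin(t)]);ey=np.array([-ex[1],ex[0]])
    print("nest xy mm",(d@ex*1e3).round(1),(d@ey*1e3).round(1),"Fnest",(s["ft_force"][:2]@ex).round(2),(s["ft_force"][:2]@ey).round(2),"tilt",M[:2,0].round(4))
E
python3 -c "
from h import *
nt()"
```

```text
t 9.47 tcp [0.55   0.0923 0.1107] x [ 0.     0.003 -1.   ] y [0.262 0.965 0.003] yaw_y 74.8 F [ 0.64 -0.96 -0.58] w 0.0189 q [ 0.05  0.48 -0.3   0.8   0.    0.32]
nest xy mm -75.3 16.4 Fnest 0.87 -0.76 tilt [0.0003 0.0025]
```

>>> apply_moves(
  moves=[
    [0,0,0,0,0,3,1],
    [0,0,0,0,0,4,1],
    [0,0,0,0,0,4,1],
    [0,0,0,0,0,4,1],
    [0,0,0,0,0,4,1],
    [0,0,0,0,0,4,1],
    [0,0,0,0,0,4,1],
    [0,0,0,0,0,4,1],
    [0,0,0,0,0,4,1],
    [0,0,0,0,0,4,1],
  ],
)

```text
time: 10.3
eef_pos: [0.5894, 0.0816, 0.1102]
tool_rot: [0.21, 1.565, -0.205]
ft_force: [-1.4, 0.7, -0.3]
gripper_width: 0.0189
```

```bash
python3 -c "
from h import *
nt()"
```

```text
t 10.30 tcp [0.5894 0.0816 0.1102] x [-0.004  0.004 -1.   ] y [0.261 0.965 0.003] yaw_y 74.9 F [-1.43  0.73 -0.28] w 0.0189 q [ 0.03  0.54 -0.18  0.85  0.    0.29]
nest xy mm -34.5 16.3 Fnest -1.57 0.33 tilt [-0.004   0.0037]
```

>>> apply_moves(
  moves=[
    [0,0,0,0,0,1.5,1],
    [0,0,0,0,0,1.5,1],
    [0,0,0,0,0,1.5,1],
    [0,0,0,0,0,1.5,1],
    [0,0,0,0,0,1.5,1],
    [0,0,0,0,0,1.5,1],
    [0,0,0,0,0,1.5,1],
    [0,0,0,0,0,1.5,1],
    [0,0,0,0,0,1.5,1],
    [0,0,0,0,0,1.5,1],
  ],
)

```text
time: 11.13
eef_pos: [0.6052, 0.0773, 0.11]
tool_rot: [0.21, 1.566, -0.205]
ft_force: [-2.1, 1.2, -0.3]
gripper_width: 0.0192
```

```bash
python3 -c "
from h import *
nt()"
```

```text
t 11.13 tcp [0.6052 0.0773 0.11  ] x [-0.005  0.004 -1.   ] y [0.261 0.965 0.002] yaw_y 74.9 F [-2.06  1.22 -0.31] w 0.0192 q [ 0.02  0.57 -0.13  0.87  0.    0.29]
nest xy mm -18.1 16.2 Fnest -2.31 0.65 tilt [-0.0049  0.0037]
```

>>> apply_moves(
  moves=[
    [0,0,0,0,0,0.6,1],
    [0,0,0,0,0,0.6,1],
    [0,0,0,0,0,0.6,1],
    [0,0,0,0,0,0.6,1],
    [0,0,0,0,0,0.6,1],
    [0,0,0,0,0,0.6,1],
    [0,0,0,0,0,0.6,1],
    [0,0,0,0,0,0.6,1],
    [0,0,0,0,0,0.6,1],
    [0,0,0,0,0,0.6,1],
  ],
)

```text
time: 11.97
eef_pos: [0.6116, 0.0756, 0.1099]
tool_rot: [0.21, 1.566, -0.205]
ft_force: [-2.2, 0.1, -0.1]
gripper_width: 0.0194
```

```bash
python3 -c "
from h import *
nt()"
```

```text
t 11.97 tcp [0.6116 0.0756 0.1099] x [-0.005  0.004 -1.   ] y [0.261 0.965 0.002] yaw_y 74.9 F [-2.21  0.11 -0.11] w 0.0194 q [ 0.02  0.58 -0.11  0.88  0.    0.28]
nest xy mm -11.4 16.2 Fnest -2.16 -0.47 tilt [-0.0051  0.0038]
```

>>> apply_moves(
  moves=[
    [0,0,0,0,0,0.6,1],
    [0,0,0,0,0,0.6,1],
    [0,0,0,0,0,0.6,1],
    [0,0,0,0,0,0.6,1],
    [0,0,0,0,0,0.6,1],
    [0,0,0,0,0,0.6,1],
    [0,0,0,0,0,0.6,1],
    [0,0,0,0,0,0.6,1],
    [0,0,0,0,0,0.6,1],
    [0,0,0,0,0,0.6,1],
  ],
)

```text
time: 12.8
eef_pos: [0.6169, 0.0742, 0.1097]
tool_rot: [0.21, 1.569, -0.205]
ft_force: [-4.5, 1.6, 2.5]
gripper_width: 0.0186
```

```bash
python3 -c "
from h import *
nt()"
```

```text
t 12.80 tcp [0.6169 0.0742 0.1097] x [-0.008  0.005 -1.   ] y [0.261 0.965 0.002] yaw_y 74.9 F [-4.46  1.57  2.46] w 0.0186 q [ 0.02  0.59 -0.09  0.89  0.    0.28]
nest xy mm -6.0 16.2 Fnest -4.71 0.36 tilt [-0.0075  0.0045]
```

>>> apply_moves(
  moves=[
    [0,0,0,0,0,0.5,1],
    [0,0,0,0,0,0.5,1],
    [0,0,0,0,0,0.5,1],
    [0,0,0,0,0,0.5,1],
    [0,0,0,0,0,0.5,1],
    [0,0,0,0,0,0.5,1],
    [0,0,0,0,0,0.5,1],
    [0,0,0,0,0,0.5,1],
    [0,0,0,0,0,0.5,1],
    [0,0,0,0,0,0.5,1],
  ],
)

```text
time: 13.63
eef_pos: [0.6178, 0.0739, 0.1088]
tool_rot: [0.211, 1.579, -0.203]
ft_force: [-4.6, 1.1, 3.2]
gripper_width: 0.0192
```

```bash
python3 -c "
from h import *
nt()"
```

```text
t 13.63 tcp [0.6178 0.0739 0.1088] x [-0.017  0.007 -1.   ] y [0.26  0.966 0.002] yaw_y 74.9 F [-4.6   1.12  3.16] w 0.0192 q [ 0.01  0.6  -0.08  0.91  0.01  0.28]
nest xy mm -5.1 16.2 Fnest -4.73 -0.1 tilt [-0.0168  0.0069]
```

>>> apply_moves(
  moves=[
    [0,-0.15,0,-0.1,0,0.4,1],
    [0,-0.15,0,-0.1,0,0.4,1],
    [0,-0.15,0,-0.1,0,0.4,1],
    [0,-0.15,0,-0.1,0,0.4,1],
    [0,-0.15,0,-0.1,0,0.4,1],
    [0,-0.15,0,-0.1,0,0.4,1],
    [0,-0.15,0,-0.1,0,0.4,1],
    [0,-0.15,0,-0.1,0,0.4,1],
    [0,-0.15,0,-0.1,0,0.4,1],
    [0,-0.15,0,-0.1,0,0.4,1],
  ],
)

```text
time: 14.47
eef_pos: [0.6165, 0.0743, 0.1086]
tool_rot: [0.209, 1.564, -0.204]
ft_force: [-5.2, 1.8, 2.3]
gripper_width: 0.0192
```

```bash
python3 -c "
from h import *
nt()"
```

```text
t 14.47 tcp [0.6165 0.0743 0.1086] x [-0.002  0.003 -1.   ] y [0.26  0.966 0.002] yaw_y 74.9 F [-5.17  1.79  2.31] w 0.0192 q [ 0.02  0.59 -0.1   0.88  0.    0.28]
nest xy mm -6.4 16.1 Fnest -5.46 0.39 tilt [-0.0022  0.003 ]
```

>>> apply_moves(
  moves=[
    [0,-0.1,0,-0.2,0,0.7,1],
    [0,-0.1,0,-0.2,0,0.7,1],
    [0,-0.1,0,-0.2,0,0.7,1],
    [0,-0.1,0,-0.2,0,0.7,1],
    [0,-0.1,0,-0.1,0,0.7,1],
    [0,-0.1,0,-0.1,0,0.7,1],
    [0,-0.1,0,-0.1,0,0.7,1],
    [0,-0.1,0,-0.1,0,0.7,1],
    [0,-0.1,0,-0.1,0,0.7,1],
    [0,-0.1,0,-0.1,0,0.7,1],
  ],
)

```text
time: 15.3
eef_pos: [0.6163, 0.0744, 0.1086]
tool_rot: [0.208, 1.561, -0.204]
ft_force: [-6.3, 1.8, 2.9]
gripper_width: 0.0187
```

```bash
python3 -c "
from h import *
nt()"
```

```text
t 15.30 tcp [0.6163 0.0744 0.1086] x [ 0.     0.002 -1.   ] y [0.26  0.966 0.002] yaw_y 74.9 F [-6.31  1.83  2.91] w 0.0187 q [ 0.02  0.59 -0.11  0.88  0.    0.28]
nest xy mm -6.7 16.2 Fnest -6.56 0.13 tilt [0.0002 0.0023]
```

>>> apply_moves(
  moves=[
    [0,0,0,0,0,-1,1],
    [0,0,0,0,0,-4,1],
    [0,0,0,0,0,-8,1],
    [0,0,0,0,0,-8,1],
    [0,0,0,-6,0,-8,1],
    [0,0,0,-14,0,-4,1],
    [0,0,0,-16,0,0,1],
    [0,0,0,-16,0,0,1],
    [0,0,0,-16,0,0,1],
    [0,0,0,-8,0,0,1],
  ],
)

```text
time: 16.13
eef_pos: [0.5816, 0.083, 0.1904]
tool_rot: [0.206, 1.554, -0.206]
ft_force: [0.7, 0.0, -1.2]
gripper_width: 0.0189
```

```bash
python3 -c "
from h import *
nt();plan([(.648,-.035,.175,75)],[10])"
```

```text
t 16.13 tcp [0.5816 0.083  0.1904] x [ 0.007 -0.001 -1.   ] y [0.26  0.966 0.001] yaw_y 74.9 F [ 0.74  0.   -1.16] w 0.0189 q [ 0.03  0.45 -0.11  1.01 -0.    0.3 ]
nest xy mm -42.4 15.5 Fnest 0.71 0.19 tilt [ 0.007  -0.0012]
[-0.0,0.4,-0.0,1.6,-8.3,10.1]
[-0.0,0.0,0.0,1.5,-8.6,10.0]
[-0.0,0.0,0.0,1.5,-8.9,9.9]
[-0.0,0.0,0.0,1.5,-9.2,9.7]
[-0.0,0.0,0.0,1.5,-9.5,9.6]
[-0.0,0.0,0.0,1.5,-9.8,9.4]
[-0.0,0.0,0.0,1.5,-10.1,9.3]
[-0.0,0.0,0.0,1.5,-10.4,9.1]
[-0.0,0.0,0.0,1.5,-10.7,8.9]
[-0.0,0.0,0.0,1.5,-11.0,8.7]
```

>>> apply_moves(
  moves=[
    [0,0.4,0,0,-10,10,1],
    [0,0,0,0,-10,11,1],
    [0,0,0,0,-10,11,1],
    [0,0,0,0,-10,11,1],
    [0,0,0,0,-11,10,1],
    [0,0,0,0,-11,10,1],
    [0,0,0,0,-11,10,1],
    [0,0,0,0,-11,10,1],
    [0,0,0,0,-11,9,1],
    [0,0,0,0,-5,5,1],
  ],
)

```text
time: 16.97
eef_pos: [0.6551, -0.05, 0.1942]
tool_rot: [0.207, 1.556, -0.205]
ft_force: [-0.6, -0.0, -0.9]
gripper_width: 0.0187
```

```bash
python3 - <<'E'
from h import *
nt();im,s=grab("wrist","w5");t=bot.capture("top")[:,:,::-1]
cv2.imwrite("pics/t5.png",t)
c=cv2.resize(t[140:270,230:370],None,fx=3,fy=3,interpolation=2)
cv2.imwrite("pics/w5c.png",np.hstack([cv2.resize(im,(480,360)),np.vstack([c,np.zeros((0,420,3),np.uint8)])[:360,:320]]))
E
```

```text
t 16.97 tcp [ 0.6551 -0.05    0.1942] x [ 0.005  0.001 -1.   ] y [0.26  0.966 0.002] yaw_y 74.9 F [-0.59 -0.04 -0.88] w 0.0187 q [-0.17  0.59  0.13  1.11  0.    0.09]
nest xy mm 63.0 -93.9 Fnest -0.56 -0.19 tilt [0.0052 0.0007]
```

View pics/w5c.png

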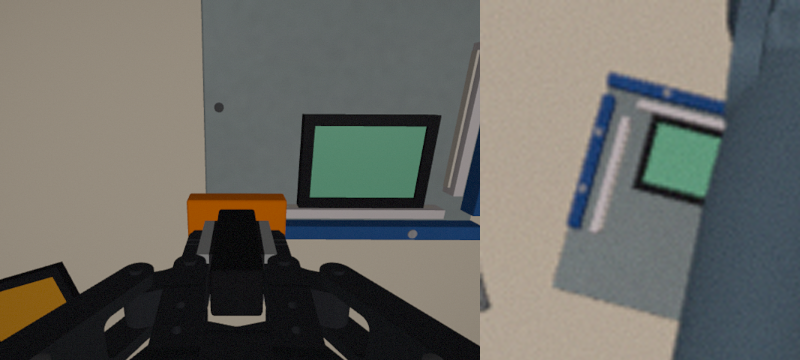

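The window now lies square against the far fence. In the left-hand view its rim corners are at (303,115), (440,116), (427,208) and (297,206).

```bash
python3 - <<'E'
from h import *
s=bot.observe();K,T=cam("wrist",s)
W=back(K,T,np.array([(303,115),(440,116),(427,208),(297,206)])*4/3,.02)[:,:2]
t=np.radians(-15);d=W-[.6185,.057];print((np.c_[d@[np.cos(t),np.sin(t)],d@[-np.sin(t),np.cos(t)]]*1e3).round(1))
plan([(.648,-.036,.15,75)],[6])
E
```

```text
[[  7.  -39.7]
 [  7.9  70.9]
 [ 87.2  74.9]
 [ 85.1 -40. ]]
[-0.0,0.3,-0.1,7.4,1.8,-1.7]
[-0.0,0.0,0.0,7.4,1.8,-1.7]
[-0.0,0.0,0.0,7.4,1.8,-1.7]
[-0.0,0.0,0.0,7.4,1.8,-1.7]
[-0.0,0.0,0.0,7.4,1.8,-1.7]
[-0.0,0.0,0.0,7.4,1.8,-1.7]
```

>>> apply_moves(
  moves=[
    [0,0.3,0,8,4,-4,1],
    [0,0,0,10,4,-4,1],
    [0,0,0,10,3,-3,1],
    [0,0,0,10,1,-1,1],
    [0,0,0,10,0,0,1],
    [0,0,0,10,0,0,1],
    [0,0,0,10,0,0,1],
    [0,0,0,4,0,0,1],
    [0,0,0,0,0,0,1],
    [0,0,0,0,0,0,1],
  ],
)

```text
time: 17.9
eef_pos: [0.6425, -0.0281, 0.1138]
tool_rot: [0.207, 1.568, -0.198]
ft_force: [-0.6, -0.2, -0.8]
gripper_width: 0.019
```

```bash
python3 -c "
from h import *
nt()"
```

```text
t 17.90 tcp [ 0.6425 -0.0281  0.1138] x [-0.006  0.007 -1.   ] y [0.255 0.967 0.005] yaw_y 75.2 F [-0.58 -0.19 -0.81] w 0.019 q [-0.14  0.63 -0.02  0.93  0.01  0.11]
nest xy mm 45.2 -76.0 Fnest -0.51 -0.34 tilt [-0.0064  0.0065]
```

>>> apply_moves(
  moves=[
    [0,0,0,1.5,0,2.5,1],
    [0,-0.2,-0.2,1.5,0,2.5,1],
    [0,0,0,0.5,0,0,1],
    [0,0,0,0,2,0,1],
    [0,0,0,0,2,0,1],
    [0,0,0,0,2,0,1],
    [0,0,0,0,2,0,1],
    [0,0,0,0,2,0,1],
    [0,0,0,0,2,0,1],
    [0,0,0,0,2,0,1],
  ],
)

```text
time: 18.73
eef_pos: [0.6537, -0.0164, 0.1127]
tool_rot: [0.203, 1.56, -0.205]
ft_force: [-0.1, -1.5, -0.1]
gripper_width: 0.0188
```

```bash
python3 -c "
from h import *
nt()"
```

```text
t 18.73 tcp [ 0.6537 -0.0164  0.1127] x [ 0.001 -0.001 -1.   ] y [ 0.257  0.966 -0.001] yaw_y 75.1 F [-0.09 -1.55 -0.05] w 0.0188 q [-0.12  0.64  0.01  0.93 -0.    0.14]
nest xy mm 53.0 -61.8 Fnest 0.31 -1.52 tilt [ 0.0009 -0.0009]
```

>>> apply_moves(
  moves=[
    [0,0,0,0.2,0.7,0,1],
    [0,0,0,0.2,0.7,0,1],
    [0,0,0,0.2,0.7,0,1],
    [0,0,0,0.2,0.7,0,1],
    [0,0,0,0.2,0.7,0,1],
    [0,0,0,0.2,0.7,0,1],
    [0,0,0,0,0.7,0,1],
    [0,0,0,0,0.7,0,1],
    [0,0,0,0,0.7,0,1],
    [0,0,0,0,0.7,0,1],
  ],
)

```text
time: 19.57
eef_pos: [0.6555, -0.0105, 0.1122]
tool_rot: [0.201, 1.56, -0.208]
ft_force: [-1.5, -2.1, -0.2]
gripper_width: 0.0189
```

```bash
python3 -c "
from h import *
nt()"
```

```text
t 19.57 tcp [ 0.6555 -0.0105  0.1122] x [ 0.001 -0.005 -1.   ] y [ 0.258  0.966 -0.004] yaw_y 75.1 F [-1.54 -2.1  -0.21] w 0.0189 q [-0.11  0.65  0.01  0.94 -0.    0.15]
nest xy mm 53.2 -55.6 Fnest -0.94 -2.43 tilt [ 0.0007 -0.0048]
```

>>> apply_moves(
  moves=[
    [0,0,0.05,0,0.6,0,1],
    [0,0,0.05,0,0.6,0,1],
    [0,0,0.05,0,0.6,0,1],
    [0,0,0.05,0,0.6,0,1],
    [0,0,0.05,0,0.6,0,1],
    [0,0,0.05,0,0.6,0,1],
    [0,0,0.05,0,0.6,0,1],
    [0,0,0.05,0,0.6,0,1],
    [0,0,0.05,0,0.6,0,1],
    [0,0,0.05,0,0.6,0,1],
  ],
)

```text
time: 20.4
eef_pos: [0.6572, -0.0038, 0.1119]
tool_rot: [0.209, 1.559, -0.2]
ft_force: [-0.8, -2.0, -0.0]
gripper_width: 0.0188
```

```bash
python3 -c "
from h import *
nt()"
```

```text
t 20.40 tcp [ 0.6572 -0.0038  0.1119] x [ 0.003  0.005 -1.   ] y [0.258 0.966 0.006] yaw_y 75.1 F [-0.8  -2.04 -0.04] w 0.0188 q [-0.1   0.65  0.02  0.94  0.01  0.16]
nest xy mm 53.1 -48.7 Fnest -0.25 -2.18 tilt [0.003 0.005]
```

>>> apply_moves(
  moves=[
    [0,0,0,0,0.6,0,1],
    [0,0,0,0,0.6,0,1],
    [0,0,0,0,0.6,0,1],
    [0,0,0,0,0.6,0,1],
    [0,0,0,0,0.6,0,1],
    [0,0,0,0,0.6,0,1],
    [0,0,0,0,0.6,0,1],
    [0,0,0,0,0.6,0,1],
    [0,0,0,0,0.6,0,1],
    [0,0,0,0,0.6,0,1],
  ],
)

```text
time: 21.23
eef_pos: [0.6578, -0.0011, 0.1122]
tool_rot: [0.204, 1.56, -0.209]
ft_force: [-1.6, -3.9, 0.8]
gripper_width: 0.0188
```

```bash
python3 -c "
from h import *
nt()"
```

```text
t 21.23 tcp [ 0.6578 -0.0011  0.1122] x [ 0.    -0.004 -1.   ] y [ 0.26   0.966 -0.003] yaw_y 74.9 F [-1.58 -3.87  0.84] w 0.0188 q [-0.1   0.65  0.02  0.94 -0.    0.17]
nest xy mm 53.0 -45.9 Fnest -0.53 -4.15 tilt [ 0.0005 -0.0037]
```

>>> apply_moves(
  moves=[
    [0,0,0.08,0,0.8,0,1],
    [0,0,0.08,0,0.9,0,1],
    [0,0,0.08,0,0.9,0,1],
    [0,0,0.08,0,0.9,0,1],
    [0,0,0.08,0,0.9,0,1],
    [0,0,0.08,0,0.9,0,1],
    [0,0,0.08,0,0.9,0,1],
    [0,0,0.08,0,0.9,0,1],
    [0,0,0.08,0,0.9,0,1],
    [0,0,0.08,0,0.9,0,1],
  ],
)

```text
time: 22.07
eef_pos: [0.6579, -0.0005, 0.1124]
tool_rot: [0.203, 1.561, -0.218]
ft_force: [-2.3, -5.1, 1.1]
gripper_width: 0.0189
```

```bash
python3 -c "
from h import *
nt()"
```

```text
t 22.07 tcp [ 6.579e-01 -5.000e-04  1.124e-01] x [-0.002 -0.01  -1.   ] y [ 0.265  0.964 -0.01 ] yaw_y 74.7 F [-2.29 -5.14  1.09] w 0.0189 q [-0.09  0.65  0.02  0.94 -0.01  0.17]
nest xy mm 52.9 -45.3 Fnest -0.88 -5.55 tilt [-0.0016 -0.0095]
```

>>> apply_moves(
  moves=[
    [-0.03,0,0.15,0,1.0,0,1],
    [-0.03,0,0.15,0,1.0,0,1],
    [-0.03,0,0.15,0,1.0,0,1],
    [-0.03,0,0.15,0,1.0,0,1],
    [-0.03,0,0.15,0,1.0,0,1],
    [-0.03,0,0.15,0,1.0,0,1],
    [-0.03,0,0.15,0,1.0,0,1],
    [-0.03,0,0.15,0,1.0,0,1],
    [-0.03,0,0.15,0,1.0,0,1],
    [-0.03,0,0.15,0,1.0,0,1],
  ],
)

```text
time: 22.9
eef_pos: [0.6579, -0.0007, 0.1123]
tool_rot: [0.205, 1.561, -0.216]
ft_force: [-2.5, -4.7, 1.3]
gripper_width: 0.0188
```

```bash
python3 -c "
from h import *
nt()"
```

```text
t 22.90 tcp [ 0.6579 -0.0007  0.1123] x [-0.001 -0.007 -1.   ] y [ 0.265  0.964 -0.007] yaw_y 74.6 F [-2.52 -4.67  1.32] w 0.0188 q [-0.09  0.65  0.02  0.94 -0.01  0.17]
nest xy mm 53.0 -45.5 Fnest -1.23 -5.16 tilt [-0.0015 -0.0073]
```

>>> apply_moves(
  moves=[
    [-0.04,0,0.2,0,1.4,0,1],
    [-0.04,0,0.2,0,1.6,0,1],
    [-0.04,0,0.2,0,1.6,0,1],
    [-0.04,0,0.2,0,1.6,0,1],
    [-0.04,0,0.2,0,1.6,0,1],
    [-0.04,0,0.2,0,1.6,0,1],
    [-0.04,0,0.2,0,1.6,0,1],
    [-0.04,0,0.2,0,1.6,0,1],
    [-0.04,0,0.2,0,1.6,0,1],
    [-0.04,0,0.2,0,1.6,0,1],
  ],
)

```text
time: 23.73
eef_pos: [0.658, -0.0004, 0.1124]
tool_rot: [0.204, 1.562, -0.219]
ft_force: [-2.6, -7.5, 0.6]
gripper_width: 0.019
```

```bash
python3 -c "
from h import *
nt()"
```

```text
t 23.73 tcp [ 6.580e-01 -4.000e-04  1.124e-01] x [-0.003 -0.009 -1.   ] y [ 0.266  0.964 -0.009] yaw_y 74.6 F [-2.6  -7.54  0.6 ] w 0.019 q [-0.09  0.65  0.03  0.94 -0.01  0.18]
nest xy mm 53.0 -45.3 Fnest -0.56 -7.96 tilt [-0.0026 -0.009 ]
```

>>> apply_moves(
  moves=[
    [0,0,0,0,-0.5,0,1],
    [0,0,0,0,-2,0,1],
    [0,0,0,0,-5,0,1],
    [0,0,0,0,-8,0,1],
    [0,0,0,-4,-8,0,1],
    [0,0,0,-12,-4,0,1],
    [0,0,0,-16,0,0,1],
    [0,0,0,-16,0,0,1],
    [0,0,0,-16,0,0,1],
    [0,0,0,-12,0,0,1],
  ],
)

```text
time: 24.57
eef_pos: [0.6481, -0.0274, 0.1905]
tool_rot: [0.213, 1.568, -0.21]
ft_force: [1.2, 0.8, -0.8]
gripper_width: 0.0192
```

```bash
python3 - <<'E'
from h import *
nt();im,s=grab("wrist","w6")
E
```

```text
t 24.57 tcp [ 0.6481 -0.0274  0.1905] x [-0.007  0.003 -1.   ] y [0.266 0.964 0.001] yaw_y 74.6 F [ 1.19  0.8  -0.84] w 0.0192 q [-0.14  0.58  0.11  1.11  0.    0.13]
nest xy mm 50.5 -73.9 Fnest 0.94 1.08 tilt [-0.0069  0.0027]
```

View pics/w6.png

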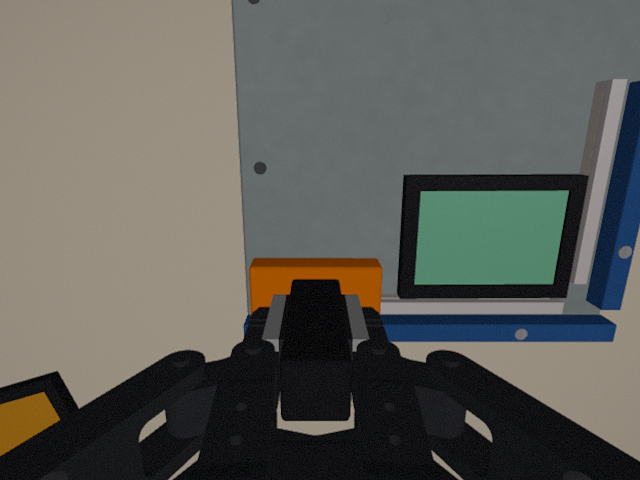

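The window is seated square against both fences: rim right edge at (575–585, 175–298) against the side strip, lower edge at row 298 against the far strip. Next I return the block.

```bash
python3 - <<'E'
from h import *
plan([(.54,.3145,.200,103.2)],[18])
E
```

```text
[-1.6,-0.2,-0.1,-0.3,19.6,-6.3]
[-1.6,0.0,0.0,-0.4,19.6,-6.4]
[-1.6,0.0,0.0,-0.4,19.5,-6.4]
[-1.6,0.0,0.0,-0.4,19.4,-6.5]
[-1.6,0.0,0.0,-0.4,19.4,-6.6]
[-1.6,0.0,0.0,-0.4,19.3,-6.6]
[-1.6,0.0,0.0,-0.4,19.2,-6.7]
[-1.6,0.0,0.0,-0.4,19.1,-6.7]
[-1.6,0.0,0.0,-0.4,19.1,-6.8]
[-1.6,0.0,0.0,-0.4,19.0,-6.9]
[-1.6,0.0,0.0,-0.4,18.9,-6.9]
[-1.6,0.0,0.0,-0.4,18.9,-7.0]
[-1.6,0.0,0.0,-0.4,18.8,-7.1]
[-1.6,0.0,0.0,-0.4,18.7,-7.1]
[-1.6,0.0,0.0,-0.4,18.7,-7.2]
[-1.6,0.0,0.0,-0.4,18.6,-7.2]
[-1.6,0.0,0.0,-0.4,18.5,-7.3]
[-1.6,0.0,0.0,-0.4,18.4,-7.4]
```

>>> apply_moves(
  moves=[
    [-1.7,-0.2,0,-0.5,21,-6.5,1],
    [-1.7,0,0,-0.5,21,-6.5,1],
    [-1.7,0,0,-0.5,21,-6.5,1],
    [-1.7,0,0,-0.5,21,-7,1],
    [-1.7,0,0,-0.5,21,-7,1],
    [-1.7,0,0,-0.5,21,-7,1],
    [-1.7,0,0,-0.5,21,-7,1],
    [-1.7,0,0,-0.5,20,-7,1],
    [-1.7,0,0,-0.5,20,-7,1],
    [-1.7,0,0,-0.5,20,-7,1],
  ],
)

```text
time: 25.45
eef_pos: [0.6128, 0.186, 0.2068]
tool_rot: [-0.021, 1.555, 0.025]
ft_force: [-0.3, -0.5, -1.2]
gripper_width: 0.0189
```

```bash
python3 - <<'E'
from h import *
tool();plan([(.54,.3145,.200,103.2)],[9])
E
```

```text
t 25.45 tcp [0.6128 0.186  0.2068] x [ 0.016  0.003 -1.   ] y [-0.029  1.     0.002] yaw_y 91.7 F [-0.34 -0.5  -1.22] w 0.0189 q [ 0.2   0.54  0.08  1.1  -0.    0.17]
[-1.3,0.9,-0.1,0.7,15.4,-6.2]
[-1.3,0.0,0.0,0.8,15.4,-6.2]
[-1.3,0.0,0.0,0.8,15.3,-6.3]
[-1.3,0.0,0.0,0.8,15.2,-6.3]
[-1.3,0.0,0.0,0.8,15.2,-6.4]
[-1.3,0.0,0.0,0.8,15.1,-6.4]
[-1.3,0.0,0.0,0.8,15.0,-6.4]
[-1.3,0.0,0.0,0.8,15.0,-6.5]
[-1.3,0.0,0.0,0.8,14.9,-6.5]
```

>>> apply_moves(
  moves=[
    [-1.3,0.9,0,1,15,-6,1],
    [-1.3,0,0,1,15,-6.3,1],
    [-1.3,0,0,1,15,-6.3,1],
    [-1.3,0,0,1,15,-6.3,1],
    [-1.3,0,0,1,15,-6.3,1],
    [-1.3,0,0,1,15,-6.4,1],
    [-1.3,0,0,1,15,-6.4,1],
    [-1.3,0,0,1,14,-6,1],
    [-1,0,0,0,8,-4,1],
    [0,0,0,0,0,0,1],
  ],
)

```text
time: 26.28
eef_pos: [0.5394, 0.3139, 0.2031]
tool_rot: [-0.185, 1.559, 0.198]
ft_force: [-0.0, 0.5, -0.7]
gripper_width: 0.0187
```

```bash
python3 - <<'E'
from h import *
tool();plan([(.54,.3145,.190,103.2),(.54,.3145,.115,103.2)],[2,8])
E
```

```text
t 26.28 tcp [0.5394 0.3139 0.2031] x [ 0.003  0.009 -1.   ] y [-0.241  0.97   0.008] yaw_y 104.0 F [-0.01  0.47 -0.67] w 0.0187 q [0.42 0.51 0.03 1.08 0.01 0.18]
[0.4,0.3,-0.4,6.5,0.2,0.3]
[0.4,0.0,0.0,6.5,0.2,0.3]
[0.0,0.0,0.0,9.4,0.0,0.0]
[0.0,0.0,0.0,9.4,0.0,0.0]
[0.0,0.0,0.0,9.4,0.0,0.0]
[0.0,0.0,0.0,9.4,0.0,0.0]
[0.0,0.0,0.0,9.4,0.0,0.0]
[0.0,0.0,0.0,9.4,0.0,0.0]
[0.0,0.0,0.0,9.4,0.0,0.0]
[0.0,0.0,0.0,9.4,0.0,0.0]
```

>>> apply_moves(
  moves=[
    [0.4,0.3,-0.4,6.5,0.2,0.3,1],
    [0.4,0,0,8,0.2,0.3,1],
    [0,0,0,9,0,0,1],
    [0,0,0,9,0,0,1],
    [0,0,0,9,0,0,1],
    [0,0,0,9,0,0,1],
    [0,0,0,9,0,0,1],
    [0,0,0,9,0,0,1],
    [0,0,0,7,0,0,1],
    [0,0,0,0,0,0,1],
  ],
)

```text
time: 27.12
eef_pos: [0.5412, 0.3105, 0.1176]
tool_rot: [-0.177, 1.567, 0.173]
ft_force: [0.7, 0.4, -1.1]
gripper_width: 0.0187
```

```bash
python3 - <<'E'
from h import *
tool();im,s=grab("wrist","w7");cv2.imwrite("pics/w7c.png",cv2.resize(im[180:330,160:480],None,fx=2,fy=2))
E
```

```text
t 27.12 tcp [0.5412 0.3105 0.1176] x [-0.003 -0.003 -1.   ] y [-0.221  0.975 -0.002] yaw_y 102.8 F [ 0.65  0.41 -1.13] w 0.0187 q [ 0.42  0.59 -0.08  0.91 -0.    0.2 ]
```

View pics/w7c.png

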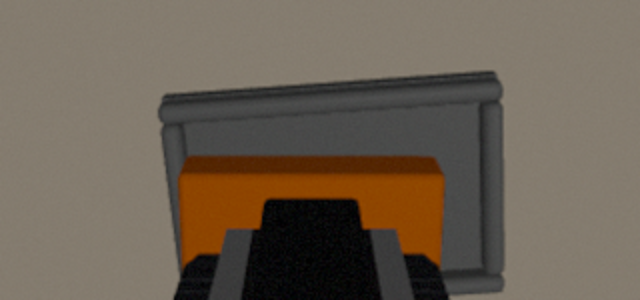

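```bash
python3 - <<'E'
from h import *
s,M=tool();K,T=cam("wrist",s)
px=lambda a:np.array(a,float)/2+[160,180]
A=back(K,T,px([(162,98),(498,73),(503,291)]),.012);print(A.round(4),np.linalg.norm(A[1]-A[0]),np.linalg.norm(A[2]-A[1]))
c=(A[0]+A[2])/2;print("tray c",c,"yaw_y",np.degrees(np.arctan2(*(A[1]-A[0])[[1,0]])))
B=back(K,T,px([(180,172),(444,172)]),s["eef_pos"][2]-.0985+.014);print("foot rear top",B.round(4),np.linalg.norm(B[1]-B[0]))
bc=B.mean(0)+.015*M[:,2];print("block c",bc.round(4),"err tool frame mm",(M.T@(c-bc)*1e3).round(1))
E
```

```text
t 27.17 tcp [0.5413 0.3105 0.1181] x [-0.003 -0.003 -1.   ] y [-0.221  0.975 -0.002] yaw_y 102.8 F [ 0.52 -0.93 -0.95] w 0.019 q [ 0.42  0.59 -0.08  0.91 -0.    0.2 ]
[[0.5224 0.2704 0.012 ]
 [0.4997 0.344  0.012 ]
 [0.5521 0.3609 0.012 ]] 0.07701257816655831 0.055144439753628045
tray c [0.53728959 0.31564285 0.012     ] yaw_y 107.2046731537599
foot rear top [[0.531  0.2796 0.0336]
 [0.5188 0.333  0.0336]] 0.054682500928135286
block c [0.5395 0.3096 0.0336] err tool frame mm [21.5  6.4 -0.8]
```

>>> apply_moves(
  moves=[
    [-1.1,-0.2,0.2,0,2,-0.5,1],
    [-1.1,0,0,0,2,-0.5,1],
    [-1.1,0,0,0,2,0,1],
    [0,0,0,0,0.5,0,1],
    [0,0,0,2,0,0,1],
    [0,0,0,2,0,0,1],
    [0,0,0,2,0,0,1],
    [0,0,0,2,0,0,1],
    [0,0,0,2,0,0,1],
    [0,0,0,0,0,0,1],
  ],
)

```text
time: 28.0
eef_pos: [0.5404, 0.3188, 0.1104]
tool_rot: [-0.223, 1.552, 0.228]
ft_force: [-0.7, 0.9, -1.7]
gripper_width: 0.0189
```

```bash
python3 - <<'E'
from h import *
tool()
E
```

```text
t 28.00 tcp [0.5404 0.3188 0.1104] x [ 0.006  0.004 -1.   ] y [-0.284  0.959  0.003] yaw_y 106.5 F [-0.67  0.92 -1.68] w 0.0189 q [ 0.43  0.59 -0.09  0.88  0.    0.14]
```

>>> apply_moves(
  moves=[
    [0,0.3,0,1,-1.5,-1,1],
    [0,0,0,1.5,-0.5,0,1],
    [0,0,0,1.5,0,0,1],
    [0,0,0,1.5,0,0,1],
    [0,0,0,0.6,0,0,1],
    [0,0,0,0,0,0,1],
    [0,0,0,0,0,0,1],
    [0,0,0,0,0,0,1],
    [0,0,0,0,0,0,1],
    [0,0,0,0,0,0,1],
  ],
)

```text
time: 28.83
eef_pos: [0.5401, 0.3161, 0.1036]
tool_rot: [-0.223, 1.558, 0.228]
ft_force: [-0.8, 0.5, -1.1]
gripper_width: 0.0187
```

```bash
python3 - <<'E'
from h import *
tool()
E
```

```text
t 28.83 tcp [0.5401 0.3161 0.1036] x [ 0.     0.003 -1.   ] y [-0.283  0.959  0.003] yaw_y 106.5 F [-0.85  0.51 -1.07] w 0.0187 q [ 0.43  0.6  -0.1   0.87  0.    0.14]
```

>>> apply_moves(
  moves=[
    [0,0,0,0.5,0,0,1],
    [0,0,0,0.5,0,0,1],
    [0,0,0,0,0,0,1],
    [0,0,0,0,0,0,0.5],
    [0,0,0,0,0,0,0],
    [0,0,0,0,0,0,-0.5],
    [0,0,0,0,0,0,-1],
    [0,0,0,0,0,0,-1],
    [0,0,0,0,0,0,-1],
    [0,0,0,0,0,0,-1],
  ],
)

```text
time: 29.67
eef_pos: [0.541, 0.3165, 0.1035]
tool_rot: [-0.223, 1.556, 0.228]
ft_force: [0.1, 0.2, 0.1]
gripper_width: 0.0856
```

>>> apply_moves(
  moves=[
    [0,0,0,-5,0,0,-1],
    [0,0,0,-10,0,0,-1],
    [0,0,0,-14,0,0,-1],
    [0,0,0,-14,0,0,-1],
    [0,0,0,-14,0,0,-1],
    [0,0,0,-14,0,0,-1],
    [0,0,0,-14,0,0,-1],
    [0,0,0,-14,0,0,-1],
    [0,0,0,-10,0,0,-1],
    [0,0,0,0,0,0,-1],
  ],
)

```text
time: 30.5
eef_pos: [0.5403, 0.316, 0.2245]
tool_rot: [-0.222, 1.554, 0.228]
ft_force: [0.2, 0.6, 0.5]
gripper_width: 0.0854
```

```bash
python3 - <<'E'
from h import *
tool();im,s=grab("wrist","w8");t=bot.capture("scene")[:,:,::-1]
c=cv2.resize(t[230:440,250:480],None,fx=1.5,fy=1.5)
cv2.imwrite("pics/w8c.png",np.hstack([cv2.resize(im,(440,330))[:315],c[:315]]))
E
```

```text
t 30.50 tcp [0.5403 0.316  0.2245] x [ 0.004  0.005 -1.   ] y [-0.283  0.959  0.003] yaw_y 106.5 F [0.17 0.6  0.52] w 0.0854 q [0.43 0.51 0.08 1.13 0.   0.14]
```

View pics/w8c.png

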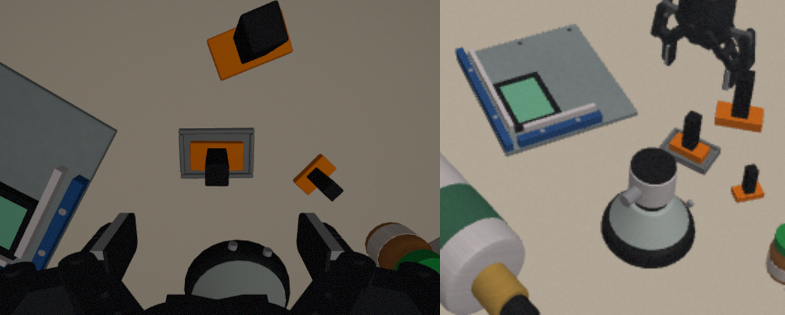

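The block stands upright and centred in its tray, and the window is in the corner against both strips.

```bash
python3 -c "
from cell import bot
print(bot.job_done(), bot.observe()['time'])"
```

```text
the job is handed in; nothing more can be done
the job is handed in; nothing more can be done
```

The window is seated in the corner against both fences, the push block is back in its tray and released, and I handed the job in at about 30.6 s of the 72 s. No verdict was reported.

- **Far fence:** I pushed the window with the block's long face and held it for about 2.5 s. The wrist force read 4.7 to 6.6 N at the end of each call, about 2 N of it sliding friction.
- **Side fence:** I then slid it along the far fence with the block's end face and held it for about 2.5 s, reading 5 to 8 N. These are readings at call ends only, so peaks in between were not seen, but nothing came near 20 N.
- **Window:** The wrist picture after the second push showed it square in the corner, its rim against both strips. I could not measure the contact on the strips after letting go.
- **Push block:** The last wrist and scene pictures show it upright and centred in its tray, with the gripper open and clear. The other bench items in those views look unmoved; those outside them I did not re-check.
- **Disagreements:** The cameras differed by about 4 mm on the tray position. Just above the tray the block showed about 6 mm off centre, and I corrected that before setting it down. While pressing against the far fence the tool tilted by about 1 degree, which I also corrected.

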